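# Lock the mould's core slide with its L-slot pin

### The arm

A 6-joint arm with a two-finger parallel gripper is mounted at the origin on the work surface. World frame = base frame: x ahead of the robot, y to its left, z up, the work surface at z = 0. Lengths are in mm, angles in degrees, forces in N, time in s.
With the tool pointing down it reaches from about 350 to 875 mm from the base axis. Payload 4.2 kg.
Tool frame: the origin (TCP) lies where the fingers leave the gripper's body, on its centre line; the fingertips stand 73 mm ahead of it and the grasp point (between the pads) lies 54 mm ahead of it; z points along the fingers, x is the direction in which the jaws open and shut, and the axes are right-handed (so a half turn about z gives the same grasp; the last joint's range is limited). The gripper opens to 85 mm and grips with 20 to 120 N. Pads are 22 mm wide; open, the fingers measure 114 mm over their backs; the gripper's body (76 mm by 85 mm) begins 54 mm behind the grasp point. The pads swing forward as they close: fully open they stand 13 mm farther back than shut.
Start: joints at [14.817, 22.042, 0.453, 0, -68.411, -14.817], TCP at [624.98, 0.025, 303.912] pointing down, gripper open.
Joint ranges: [-179.83, 179.83], [-69.29, 118.12], [-61.27, 80.66], [-181.25, 117.63], [-171.15, -9.14], [-177.46, 177.46]. Speed limits (degrees/s): [159.86, 159.86, 180, 180, 180, 180].

### API

Orientations are given as a 3x3 rotation matrix whose columns are the frame's x, y, z axes.
In Python, from workcell import status, read_camera, calibration, bot gives the robot as it stands. The module is installed in compiled form; this text tells all that it offers.
- The arm moves only by the shell command python3 -m inch 'ROWS' [FORCE]. ROWS is JSON, a list of rows, each a list of 5 numbers: the shift along the tool's x, y, z in units of 25 mm (1.0 is 25 mm), then the turn about the tool's z in degrees, then the opening, from -1 (shut) to 1 (fully open). In form: [[dx, dy, dz, turn, claw], ...]. A call has 1 to 20 rows; each row shifts and turns the commanded pose from where the row before left it, along the tool's axes as they then stand; what a row does not reach is not made up. A row lasts 1/8 s, in which the tool goes at most 62.5 mm and 10.7 degrees, less where a joint would pass 70% of its speed; a pose out of reach is approached as far as the arm can. A call is refused whole if a number of a shift passes 1 or a number of a turn 10.7, either way. A call with a gripper value outside its range is refused whole. The fingers move at their own pace and stop on an object; FORCE is the grip in N (left out, the last holds). Time passes only in rows, so rows that do not move let the fingers close. It gives the time, the measured TCP pose, the force and the opening at its end, in the units of the state.
- status.get_obs(): the state, without advancing time (a new reading comes with each control period).
- read_camera(name): name is "scene" or "side" or "wrist"; returns the picture (400x640x3 uint8, red, green, blue); there is no depth.
- calibration(name): a dict with "fx", "fy", "cx", "cy" (pixels), "camera_from_world" (4x4, takes a point from world to camera coordinates); the wrist camera has in their place "hand_eye" (4x4, takes a point from camera to tool coordinates, whose origin is the TCP and whose axes are the tool frame's). Camera axes: x right, y up, looking along -z (the intrinsics and any distortion apply to the point x, -y, -z); pixel columns grow to the right and rows downward; lengths in mm; the calibration is good to about 2 mm. A picture is of the moment at which its call begins: read the wrist's pose just before it. calibration takes no time and is no camera call.
- bot.close_job(): hands the job in, once; it reports no verdict.
The state is a dict: "time_s": time; "joints": joint angles; "joint_vel": joint speeds; "joint_efforts": joint torques, N m; "eef_pos": TCP position; "eef_rot": TCP orientation; "contact_force": force on the tool from outside, world axes, zero at the start; "ft_torque": the same for the moment, N m; "width": finger opening in mm.
Only numpy, scipy, OpenCV 4.12 (cv2) and the standard library are available. Lean on these libraries where they do the work, as an engineer would, in place of code of your own. Each camera call takes 0.05 s, during which the arm holds its last target. There are 200 camera calls.

### The job

Lock the core slide of the mould: with the fingertips push the upright steel pin along the long leg of the L-shaped slot to the corner, then round it and along the short leg until the pin is fully home at its end. Only push the pin; do not lift it out of the slot. Leave the bushing, the spring, the can and the screwdriver where they stand, and finish clear of everything.

Things in the scene. Friction and masses are not known exactly. Their poses are not given: they have to be found in the camera images.
- mould: Steel mould half, fixed, 300 (x) x 240 (y) x 100 mm high; yaw varies. Origin: centre of its underside, z up. On top a 14 mm thick lock plate (x -80 to 70, y -60 to 60, upper face at height 114 mm) has an L-shaped slot 20 mm wide, 14 deep: long leg along mould +x on y = -30, then short leg towards mould +y on x = 38 mm. Only the pin stands above the plate
- slot_start (a point): where the pin's axis is when it touches the outer end of the long leg, at plate-top height (mould x -52, y -30 mm)
- slot_corner (a point): pin's axis when it touches the far wall at the corner, at plate-top height (mould x 40, y -30 mm): the long leg runs from slot_start to here, the short leg from here to slot_end. The pin can enter the short leg when within about 4 mm of this far wall
- slot_end (a point): where the pin's axis is when fully home at the end of the short leg, at plate-top height (mould x 40, y +30 mm)
- pin_top (a point): centre of the pin's flat top, on its upright axis. Its head, a steel cylinder 22 mm across, stands from 2 to 46 mm above the plate (top at height 160); its 16 mm stem runs in the slot. It cannot tip, slides with about 1.5 to 3 N, stays where left and stops hard against the slot's walls. Only its weight (about 0.3 kg) keeps it down: it could be lifted out
- pin_along (a joint): pin's travel along mould +x in m: -0.002 at the start end of the long leg, 0.090 against the far wall at the corner; starts between 0 and 0.025
- pin_across (a joint): pin's travel along mould +y in m: 0 on the line of the long leg (play +-0.002), 0.060 fully home at the end of the short leg
- pin_lift (a joint): how far the pin has been lifted, m: 0 when seated in the slot; must stay under 0.006
- bushing: bystander: loose brass bushing, 30 mm across, 30 mm high, standing on the mould's top beyond the plate (mould x about 115, y about +75 or -75 mm); origin at the centre of its underside
- spring: bystander: loose orange die spring, 30 mm across, 45 mm high, standing on the mould's top beyond the plate, on the other side from the bushing; origin at the centre of its underside
- can: bystander: loose spray can, 60 mm across, 160 mm high, standing on the bench at the robot's left; origin at the centre of its underside
- screwdriver: bystander: loose screwdriver, about 200 mm long, lying on the bench at the robot's right; origin on its underside

How it is judged (in metres and radians):
On the way, in this order (a step that is already met when the one before it is completed fails the run):
1. the pin reaches the corner of the slot (value of joint pin_along above 0.084 m and value of joint pin_across below 0.006 m).
2. the pin is home at the end of the short leg (value of joint pin_along above 0.084 m and value of joint pin_across above 0.0555 m), for 0.2 s.
At the end, for the whole second after the job is handed in: The pin rests at the end of the short leg, within 4.5 mm of its end stop and within 6 mm of the far wall, seated (lifted less than 3 mm) and still (all of step 2 and value of joint pin_lift below 0.003 m and velocity of joint pin_across between -0.005 and 0.005 m/s); the robot touches nothing.
It fails at once if the pin is lifted more than 6 mm (value of joint pin_lift above 0.006 m).
It fails at once if the bushing is moved more than 20 mm (distance of bushing from where it was at the start of the episode above 0.02 m).
It fails at once if the spring is moved more than 20 mm (distance of spring from where it was at the start of the episode above 0.02 m).
It fails at once if the can is moved more than 20 mm (distance of can from where it was at the start of the episode above 0.02 m).
It fails at once if the screwdriver is moved more than 20 mm (distance of screwdriver from where it was at the start of the episode above 0.02 m).
It also fails if it takes over 54 s, if anything falls off the work surface, if the arm or the gripper's body presses on something with over 40 N, if the wrist force passes 120 N, or if a joint passes its speed limit or range.

## Working session

There is one attempt and no reset: what is moved stays moved. The work goes in short steps, Python scripts to look and compute and a shell command to move; the robot and the scene stay as the last step left them, time stands still between calls to the robot, and variables do not carry over. Pictures are saved under pics/ and viewed, about 8 in all and at most 12, crops included, and the job is handed in when it is done.

```bash
mkdir -p pics; python3 - <<'E'
from workcell import status, read_camera, calibration
import cv2, numpy as np
o=status.get_obs(); print({k:np.round(o[k],2).tolist() for k in o})
for n in ("scene","side","wrist"):
    im=read_camera(n); cv2.imwrite(f"pics/{n}0.png",im[:,:,::-1]); 
    c=calibration(n); print(n,{k:np.round(v,3).tolist() for k,v in c.items()})
E
```

```text
{'time_s': 0.0, 'joints': [14.82, 22.09, 0.38, -0.03, -68.41, -14.82], 'joint_vel': [-0.07, 0.02, -0.05, -0.03, 0.0, -0.0], 'joint_efforts': [-0.0, -39.23, 18.84, 4.19, -0.0, 0.0], 'eef_pos': [624.58, 0.05, 302.83], 'eef_rot': [[-1.0, 0.0, -0.0], [0.0, 1.0, -0.0], [0.0, -0.0, -1.0]], 'contact_force': [-0.93, -0.53, -0.29], 'ft_torque': [0.02, 0.03, -0.01], 'width': 85.2}
scene {'fx': 439.382, 'fy': 439.382, 'cx': 320.498, 'cy': 202.903, 'camera_from_world': [[0.502, 0.865, 0.008, -320.8], [-0.525, 0.298, 0.797, 195.255], [0.687, -0.404, 0.604, -1702.647], [0.0, 0.0, 0.0, 1.0]]}
side {'fx': 498.412, 'fy': 498.412, 'cx': 324.294, 'cy': 195.41, 'camera_from_world': [[0.824, -0.566, 0.0, -486.764], [0.368, 0.535, 0.76, -302.04], [-0.431, -0.627, 0.649, -1558.571], [0.0, 0.0, 0.0, 1.0]]}
wrist {'fx': 332.315, 'fy': 332.315, 'cx': 320.506, 'cy': 200.98, 'hand_eye': [[1.0, -0.001, 0.002, 0.679], [-0.0, -0.958, -0.287, -73.434], [0.002, 0.287, -0.958, -70.53], [0.0, 0.0, 0.0, 1.0]]}
```

View pics/scene0.png

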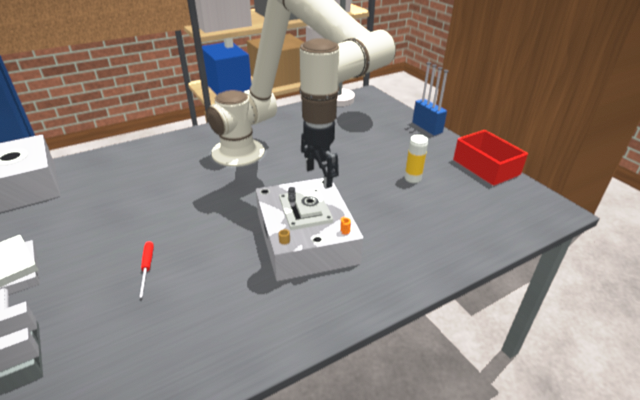

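View pics/side0.png

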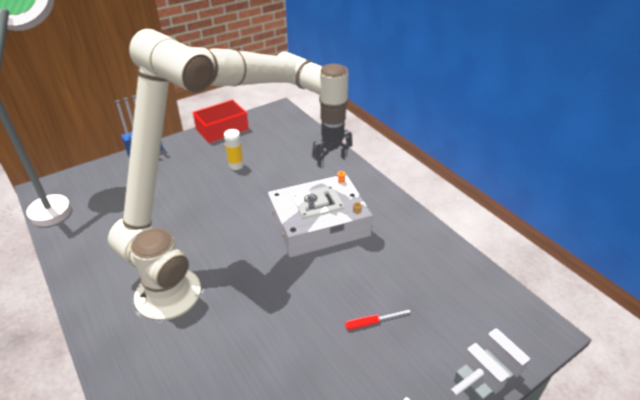

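View pics/wrist0.png

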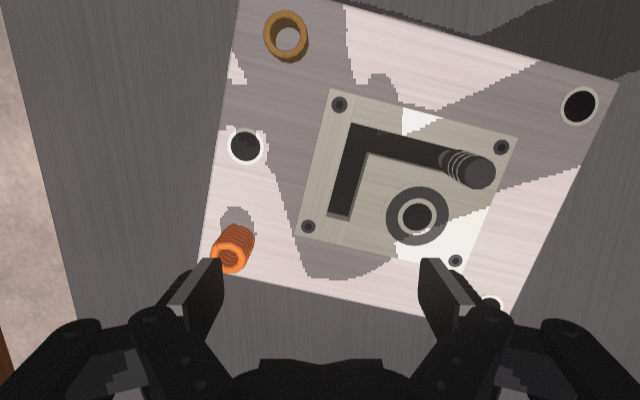

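The wrist view shows everything that matters. The pin head is at about (478,172), the slot corner at about (360,135) and the short-leg end at about (340,212). The bushing is at (287,37) and the spring at (233,250). In the scene and side views the can and screwdriver are well away from the mould. I'll zoom in on the plate.

```bash
python3 - <<'E'
import cv2
im=cv2.imread("pics/wrist0.png")[80:275,280:530]
cv2.imwrite("pics/crop1.png",cv2.resize(im,None,fx=3,fy=3,interpolation=cv2.INTER_CUBIC))
E
```

```text
(no output)
```

View pics/crop1.png

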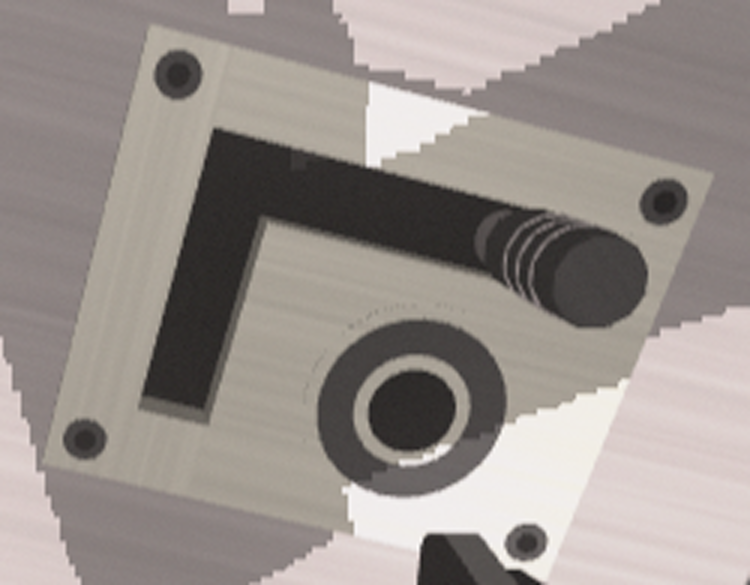

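The crop gives the plate corners at (150,25), (713,175) and (44,465). The slot's outer corner is at (214,128), its inner corner at (262,217), the end rim at (138,410) and (207,425), and the pin top is centred at about (600,278).

```bash
cat > h.py <<'E'
import numpy as np
from workcell import calibration
c=calibration("wrist"); H=np.array(c["hand_eye"])
def cast(px,z,p,R):
    u,v=px; d=np.array([(u-c["cx"])/c["fx"],-(v-c["cy"])/c["fy"],-1])
    R=np.array(R); d=R@H[:3,:3]@d; o=np.array(p)+R@H[:3,3]
    return o+d*(z-o[2])/d[2]
def fit(M,W):  # rigid 2D mould->world
    M=np.array(M,float);W=np.array(W)[:,:2]
    a=(M-M.mean(0))@[1,1j];b=(W-W.mean(0))@[1,1j]
    th=np.angle(np.vdot(a,b)); C=np.array([[np.cos(th),-np.sin(th)],[np.sin(th),np.cos(th)]])
    t=W.mean(0)-C@M.mean(0); return th,C,t,W-(M@C.T+t)
E
python3 - <<'E'
from h import *
from workcell import status
o=status.get_obs();p,R=o["eef_pos"],o["eef_rot"]
g=lambda u,v:(280+(u+.5)/3-.5,80+(v+.5)/3-.5)
P={(70,-60):(150,25),(-80,-60):(713,175),(70,60):(44,465),(48,-40):(214,128),(28,-20):(262,217),(48,38):(138,410),(28,38):(207,425)}
W=[cast(g(*q),114,p,R) for q in P.values()]
th,C,t,r=fit(list(P),W)
print("pose",p,"yaw",np.degrees(th),t,"\nres",r.round(1).tolist())
w=cast(g(600,278),160,p,R); print("pin",w,"mould",C.T@(w[:2]-t))
for n,px,z in(("bush top",(287,35),130),("spring top",(231,256),145)):
    w=cast(px,z,p,R);print(n,w,C.T@(w[:2]-t))
for n,m in(("start",(-52,-30)),("corner",(40,-30)),("end",(40,30))):print(n,C@m+t)
print(C@[1,0])
E
```

```text
pose [6.24693706e+02 1.73868103e-02 3.03094785e+02] yaw -13.964751840748907 [564.27751661  -8.07030038] 
res [[-0.4, 0.1], [0.1, 0.5], [-0.5, 0.5], [-0.3, 0.2], [1.2, -1.5], [-0.2, 0.3], [0.1, -0.2]]
pin [520.01924787 -29.07275616 160.        ] mould [-37.8817717 -31.0623385]
bush top [ 646.42950721 -115.89604908  130.        ] [105.74497791 -84.81356783]
spring top [691.76029407  38.34303831 145.        ] [112.51424834  75.80633534]
start [506.57466143 -24.63473532]
corner [595.85554367 -46.83662864]
end [610.33503931  11.39003369]
[ 0.97044437 -0.24132493]
```

The fit closes to about 1 mm. The mould yaw is −14° and the pin is at mould (−38,−31), on the leg line as it should be. I'll close the fingers, turn +14° so that tool x = −mould x and tool y = mould y, then go above mould (−85,−31).

```bash
cat >> h.py <<'E'
T0=np.array([564.28,-8.07]);a=np.radians(-13.965);C0=np.array([[np.cos(a),-np.sin(a)],[np.sin(a),np.cos(a)]])
def st():
    from workcell import status
    o=status.get_obs(); m=C0.T@(np.array(o["eef_pos"])[:2]-T0); f=np.array(o["contact_force"])
    print("t %.2f mould xy"%o["time_s"],m.round(1),"z %.1f"%o["eef_pos"][2],"F mould",(C0.T@f[:2]).round(1),round(f[2],1),"w %.1f"%o["width"],"toolx in mould",(C0.T@np.array(o["eef_rot"])[:2,0]).round(3))
E
python3 -m inch '[[0,0,0,7,-1],[0,0,0,7,-1],[0.945,-0.357,0,0,-1],[0.945,-0.357,0,0,-1],[0.945,-0.357,0,0,-1],[0.945,-0.357,0,0,-1],[0.945,-0.357,0,0,-1],[0.945,-0.357,0,0,-1],[0,0,0,0,-1],[0,0,0,0,-1],[0,0,0,0,-1]]' && python3 - <<'E'
from h import *; st()
from workcell import read_camera; import cv2
cv2.imwrite("pics/w2.png",read_camera("wrist")[:,:,::-1])
E
```

```text
time_s: 1.52
eef_pos: [475.2, -17.5, 303.7]
eef_rot: [[-0.97, 0.242, -0.0], [0.242, 0.97, -0.0], [0.0, -0.0, -1.0]]
contact_force: [0.1, -0.0, -0.3]
width: -0.2
t 1.52 mould xy [-84.2 -30.6] z 303.7 F mould [ 0.1 -0. ] -0.3 w -0.2 toolx in mould [-1.     0.001]
```

View pics/w2.png

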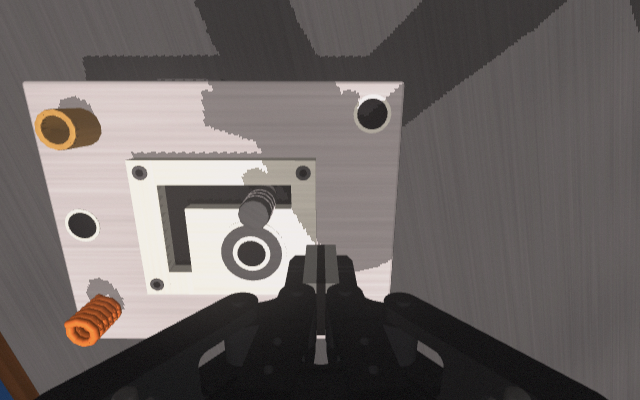

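The closed fingertips are at about (322,265) and the pin top at about (257,210), with the view square to the mould. I'll check the pin position again, then descend.

```bash
python3 - <<'E'
from h import *
from workcell import status
o=status.get_obs();w=cast((256,212),160,o["eef_pos"],o["eef_rot"]);print("pin mould",C0.T@(w[:2]-T0))
for n,q in(("corner 70,-60",(126,160)),("-80,-60",(316,158))):w=cast(q,114,o["eef_pos"],o["eef_rot"]);print(n,C0.T@(w[:2]-T0))
E
python3 -m inch '[[0,0,0.84,0,-1],[0,0,0.84,0,-1],[0,0,0.84,0,-1],[0,0,0.84,0,-1],[0,0,0.84,0,-1],[0,0,0,0,-1],[0,0,0,0,-1]]'; python3 -c "from h import *; st()"
```

```text
pin mould [-40.61703299 -32.29903224]
corner 70,-60 [ 69.02667073 -60.11808612]
-80,-60 [-80.87858904 -61.64529991]
time_s: 2.45
eef_pos: [475.3, -17.5, 199.5]
eef_rot: [[-0.97, 0.242, 0.001], [0.242, 0.97, -0.0], [-0.001, 0.0, -1.0]]
contact_force: [0.4, 0.1, -0.5]
width: -0.2
t 2.45 mould xy [-84.1 -30.7] z 199.5 F mould [0.4 0.2] -0.5 w -0.2 toolx in mould [-1.  0.]
```

```bash
python3 -m inch '[[-0.3,0,0,0,-1],[-0.3,0,0,0,-1],[-0.3,0,0,0,-1],[-0.3,0,0,0,-1],[-0.3,0,0,0,-1],[-0.3,0,0,0,-1],[-0.3,0,0,0,-1],[-0.3,0,0,0,-1],[-0.3,0,0,0,-1],[-0.3,0,0,0,-1],[-0.3,0,0,0,-1],[-0.2,0,0,0,-1]]'; python3 - <<'E'
from h import *; st()
from workcell import read_camera; import cv2
cv2.imwrite("pics/w3.png",read_camera("wrist")[:,:,::-1])
E
```

```text
time_s: 3.95
eef_pos: [559.8, -39.0, 198.8]
eef_rot: [[-0.97, 0.242, -0.0], [0.242, 0.97, -0.0], [0.0, -0.0, -1.0]]
contact_force: [-1.7, -0.9, 0.4]
width: -0.1
t 3.95 mould xy [  3.1 -31.1] z 198.8 F mould [-1.4 -1.3] 0.4 w -0.1 toolx in mould [-1.     0.001]
```

View pics/w3.png

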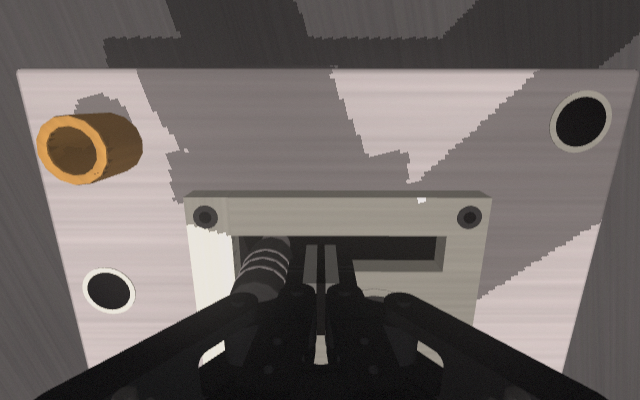

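The pin is held at about (262,265), ahead of the fingers and close to the corner at (235,240). I'll press on in small steps until the force rises.

```bash
python3 -m inch '[[-0.12,0,0,0,-1],[-0.12,0,0,0,-1],[-0.1,0,0,0,-1],[0,0,0,0,-1]]'>/dev/null; python3 -c "from h import *; st()"; python3 -m inch '[[-0.06,0,0,0,-1],[0,0,0,0,-1]]'>/dev/null; python3 -c "from h import *; st()"
```

```text
t 4.50 mould xy [ 11.4 -31. ] z 198.8 F mould [-0.5  0.1] 0.1 w 0.1 toolx in mould [-1.     0.001]
t 4.75 mould xy [ 12.7 -31. ] z 198.8 F mould [-0.5 -0.4] -0.9 w -0.1 toolx in mould [-1.     0.001]
```

```bash
for i in 1; do python3 -m inch '[[-0.06,0,0,0,-1],[0,0,0,0,-1]]'>/dev/null; python3 -c "from h import *; st()"; python3 -m inch '[[-0.06,0,0,0,-1],[0,0,0,0,-1]]'>/dev/null; python3 -c "from h import *; st()";python3 -m inch '[[-0.06,0,0,0,-1],[0,0,0,0,-1]]'>/dev/null; python3 -c "from h import *; st()"; done
```

```text
t 5.00 mould xy [ 14.2 -31. ] z 198.8 F mould [-1.5 -0.3] -1.3 w -0.0 toolx in mould [-1.     0.001]
t 5.25 mould xy [ 15.4 -31. ] z 198.8 F mould [-1.9 -0.4] 1.2 w -0.2 toolx in mould [-1.     0.001]
t 5.50 mould xy [ 15.8 -31.1] z 198.8 F mould [-7.9  1.8] 2.7 w -0.0 toolx in mould [-1.     0.001]
```

Force rose to 8 N and motion stalled at x = 15.8, against about 15 expected, so the pin is at the far wall. I'll back off and go round to the −y side.

```bash
python3 -m inch '[[0.4,0,0,0,-1],[0.4,0,0,0,-1],[0,-0.6,0,0,-1],[0,-0.6,0,0,-1],[0,-0.6,0,0,-1],[0,0,0,0,-1],[-0.6,0,0,0,-1],[-0.6,0,0,0,-1],[-0.55,0,0,0,-1],[0,0,0,0,-1],[0,0,0,0,-1]]'>/dev/null; python3 - <<'E'
from h import *; st()
from workcell import read_camera; import cv2
cv2.imwrite("pics/w4.png",read_camera("wrist")[:,:,::-1])
E
```

```text
t 6.88 mould xy [ 40.6 -76. ] z 198.5 F mould [0.2 0.2] -0.1 w 0.1 toolx in mould [-1.     0.001]
```

View pics/w4.png

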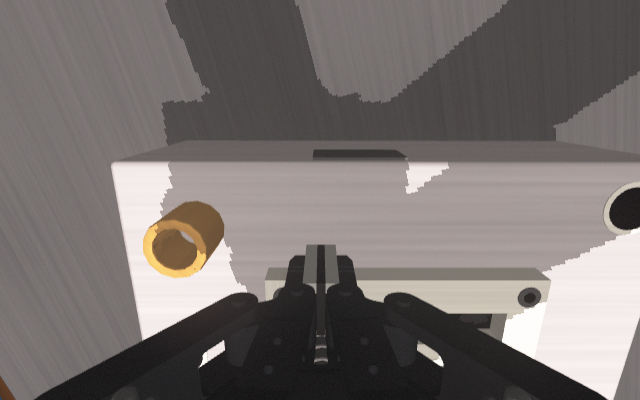

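The fingers are at (40.6,−76) on the −y side, and the bushing at (183,245) is well clear. Next I'll push along the short leg.

```bash
python3 -m inch '[[0,0.2,0,0,-1],[0,0.3,0,0,-1],[0,0.3,0,0,-1],[0,0.3,0,0,-1]]'>/dev/null; python3 -c "from h import *; st()"; python3 -m inch '[[0,0.3,0,0,-1],[0,0.3,0,0,-1]]'>/dev/null; python3 -c "from h import *; st()"; python3 -m inch '[[0,0.3,0,0,-1],[0,0.3,0,0,-1],[0,0.2,0,0,-1],[0,0.2,0,0,-1],[0,0,0,0,-1]]'>/dev/null; python3 -c "from h import *; st()"
```

```text
t 7.42 mould xy [ 40.8 -48.2] z 199.0 F mould [ 0.6 -2.5] -0.6 w -0.0 toolx in mould [-1.  0.]
t 7.67 mould xy [ 40.9 -33.4] z 199.0 F mould [ 0.4 -3. ] 1.3 w 0.2 toolx in mould [-1.     0.001]
t 8.30 mould xy [41.  -7.8] z 198.7 F mould [-0.7  0.3] 0.2 w -0.1 toolx in mould [-1.  0.]
```

```bash
python3 -m inch '[[0,0.15,0,0,-1],[0,0.15,0,0,-1],[0,0.1,0,0,-1],[0,0,0,0,-1]]'>/dev/null; python3 -c "from h import *; st()"; for i in 1 2 3 4 5; do :; done; python3 -m inch '[[0,0.08,0,0,-1],[0,0,0,0,-1]]'>/dev/null; python3 -c "from h import *; st()"; python3 -m inch '[[0,0.08,0,0,-1],[0,0,0,0,-1]]'>/dev/null; python3 -c "from h import *; st()"
```

```text
t 8.80 mould xy [40.9  1.8] z 198.8 F mould [ 0.5 -0.5] -1.5 w 0.1 toolx in mould [-1.     0.001]
t 9.05 mould xy [40.9  3.6] z 198.8 F mould [-0.3 -1.7] -0.4 w -0.2 toolx in mould [-1.     0.001]
t 9.30 mould xy [40.9  5.6] z 198.8 F mould [ 0.4 -1. ] -1.4 w 0.0 toolx in mould [-1.     0.001]
```

```bash
python3 -m inch '[[0,0.06,0,0,-1],[0,0,0,0,-1]]'>/dev/null; python3 -c "from h import *; st()"; python3 -m inch '[[0,0.06,0,0,-1],[0,0,0,0,-1]]'>/dev/null; python3 -c "from h import *; st()"; python3 -m inch '[[0,0.06,0,0,-1],[0,0,0,0,-1]]'>/dev/null; python3 -c "from h import *; st()"
```

```text
t 9.55 mould xy [40.9  7.1] z 198.8 F mould [ 0.1 -1.7] -0.5 w -0.1 toolx in mould [-1.     0.001]
t 9.80 mould xy [40.9  8.4] z 198.9 F mould [ 1.1 -1.7] -0.3 w -0.3 toolx in mould [-1.     0.001]
t 10.05 mould xy [40.9  8.8] z 198.9 F mould [ 1.7 -6.4] -0.9 w 0.4 toolx in mould [-1.     0.001]
```

The pin stalled at y = 8.8 with 6.4 N, as predicted for the end stop. I'll nudge it slightly more, hold, back off, rise, and move to where the wrist camera can see it.

```bash
python3 -m inch '[[0,0.04,0,0,-1],[0,0,0,0,-1],[0,0,0,0,-1]]'>/dev/null; python3 -c "from h import *; st()"; python3 -m inch '[[0,-0.3,0,0,-1],[0,-0.5,0,0,-1],[0,-0.4,0,0,-1],[0,0,0,0,-1],[0,0,-0.84,0,-1],[0,0,-0.84,0,-1],[0,0,-0.84,0,-1],[0,0,-0.84,0,-1],[0,0,-0.84,0,-1],[0,0,0,0,-1],[-0.4,0.8,0,0,-1],[-0.4,0.8,0,0,-1],[-0.4,0.8,0,0,-1],[-0.4,0.8,0,0,-1],[0,0.4,0,0,-1],[0,0,0,0,-1],[0,0,0,0,-1]]' >/dev/null; python3 - <<'E'
from h import *; st()
from workcell import read_camera; import cv2
cv2.imwrite("pics/w5.png",read_camera("wrist")[:,:,::-1])
E
```

```text
t 10.43 mould xy [40.9  9. ] z 198.9 F mould [ 1.7 -9. ] -0.8 w 0.2 toolx in mould [-1.     0.001]
t 12.55 mould xy [80.7 70.7] z 303.8 F mould [ 0.7 -0.4] -0.8 w -0.4 toolx in mould [-1.     0.001]
```

View pics/w5.png

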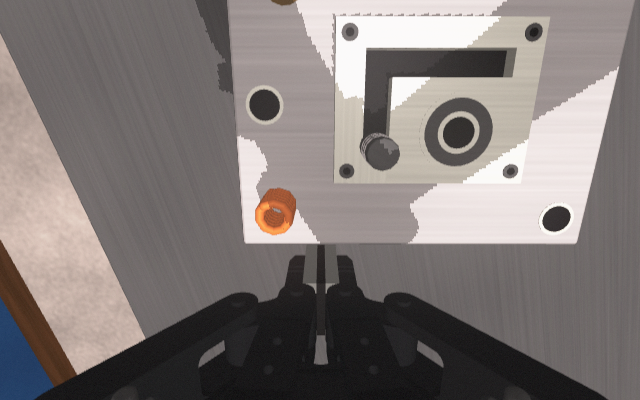

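The pin top is at about (382,153), at the end of the short leg. The spring (275,212) and bushing are still standing. I'll measure the pin, check that spring and bushing haven't moved, and look at the other two views.

```bash
python3 - <<'E'
from h import *; st()
from workcell import status,read_camera; import cv2
o=status.get_obs()
for n,q,z in(("pin",(382,153),160),("spring top",(273,218),145),("plate 70,60",(334,182),114),("plate 70,-60",(335,16),114)):
    w=cast(q,z,o["eef_pos"],o["eef_rot"]);print(n,(C0.T@(w[:2]-T0)).round(1))
for n,b in(("scene",(120,110,320,180)),("side",(200,110,250,240))):
    im=read_camera(n)[:,:,::-1]; cv2.imwrite(f"pics/{n}9.png",im); d=np.abs(im.astype(int)-cv2.imread(f"pics/{n}0.png")).max(2)
    for k,(x,y,w,h) in {"scene":{"can":(403,132,26,52),"driver":(136,238,22,62)},"side":{"can":(222,128,24,44),"driver":(342,306,72,26)}}[n].items(): print(n,k,"changed px",(d[y:y+h,x:x+w]>40).sum())
    if n=="scene": cv2.imwrite("pics/s9c.png",cv2.resize(im[170:280,240:380],None,fx=4,fy=4,interpolation=cv2.INTER_CUBIC))
E
```

```text
t 12.60 mould xy [80.8 70.5] z 304.0 F mould [-0.4 -1. ] 0.5 w -0.4 toolx in mould [-1.     0.001]
pin [40.8 28.9]
spring top [115.4  78.7]
plate 70,60 [69.7 59. ]
plate 70,-60 [ 70.3 -60.5]
scene can changed px 0
scene driver changed px 0
side can changed px 0
side driver changed px 0
```

View pics/s9c.png

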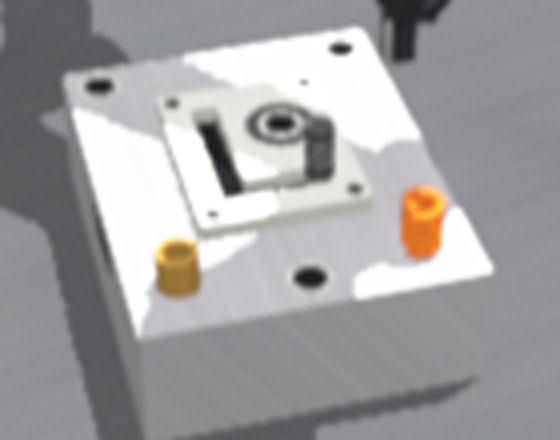

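The pin is upright and seated at the end of the short leg (crop about (318,150)). The bushing and spring are standing, and the gripper is clear of everything, so I'm handing in.

```bash
python3 -c "
from workcell import bot; print(bot.close_job())"
```

```text
the job is handed in; nothing more can be done
None
```

I pushed the pin with the closed fingertips along the long leg to the corner, went round it, and pushed it along the short leg to the end. I then backed off, rose clear and handed in at about 12.7 s; the hand-in gave no verdict.

- **Corner:** the push stalled against the far wall at 8 N, at tool x = 15.8 mm (about 15 expected).
- **End of the short leg:** the push stalled at 6 to 9 N, at tool y = 8.8 to 9.0 mm (about 8 expected).
- **Final pin position:** the last wrist picture puts the pin at mould (40.8, 28.9) mm against a nominal (40, 30). That is within the roughly 1–2 mm error of this measurement. It looks upright and seated, but I had no direct reading of the lift.
- **Bystanders:** the can and screwdriver areas show no changed pixels. The bushing and spring are still standing. The spring measured (115.4, 78.7) mm against (112.5, 75.8) mm at the start, a difference of about 4 mm. I put this down to picking the point by hand, as the tool never came near it. I did not re-measure the bushing, only saw it standing in the scene view.
- **Robot:** the tool is about 70 mm above the tallest part of the mould, with only noise on the force reading.

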